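Weed out the wobbly scanner stands

TASK

Some of the four scanner stands on the bench rock when pressed down at the blue-dotted corner of the base plate, and some stand steady; find out which. Slide every stand that rocks, without lifting it off the bench or tipping it over, onto the red-taped repair patch, so that its whole cup is inside the tape and it stands flat there. Leave the steady stands where they are, and do not shift or knock over the other things on the bench.

Things in the scene. Friction and masses are not known exactly. Their poses are not given: they have to be found in the camera images.
- stand_a: One of four look-alike scanner stands, about 0.36 kg (0.8 to 1.3 times that): a grey square plate 120 x 120 mm, its top 20 mm and underside 8 mm above the bench, on four rubber feet 12 mm wide, 54 mm from the centre along both x and y; heavier near the corner opposite the blue mark. Bad or good, it rests level. Origin: centre of the underside at bench level; z up, x and y along the plate's sides.
- stand_b: One of four look-alike scanner stands, about 0.36 kg (0.8 to 1.3 times that): a grey square plate 120 x 120 mm, its top 20 mm and underside 8 mm above the bench, on four rubber feet 12 mm wide, 54 mm from the centre along both x and y; heavier near the corner opposite the blue mark. Bad or good, it rests level. Origin: centre of the underside at bench level; z up, x and y along the plate's sides.
- stand_c: One of four look-alike scanner stands, about 0.36 kg (0.8 to 1.3 times that): a grey square plate 120 x 120 mm, its top 20 mm and underside 8 mm above the bench, on four rubber feet 12 mm wide, 54 mm from the centre along both x and y; heavier near the corner opposite the blue mark. Bad or good, it rests level. Origin: centre of the underside at bench level; z up, x and y along the plate's sides.
- stand_d: One of four look-alike scanner stands, about 0.36 kg (0.8 to 1.3 times that): a grey square plate 120 x 120 mm, its top 20 mm and underside 8 mm above the bench, on four rubber feet 12 mm wide, 54 mm from the centre along both x and y; heavier near the corner opposite the blue mark. Bad or good, it rests level. Origin: centre of the underside at bench level; z up, x and y along the plate's sides.
- foot_a: Fourth foot of the stand of that letter, under a corner with a flat blue 18 mm dot; origin: the dot on the plate's top, x = y = +48 mm from the centre, where to press. This foot may be 6 mm short: then about 1 N down at the dot tips the plate, the dot sinks 5 mm (tilt 0.08 rad) and springs back. If not worn nothing gives, and the foot carries part of the weight. Axes as the stand's.
- foot_b: Fourth foot of the stand of that letter, under a corner with a flat blue 18 mm dot; origin: the dot on the plate's top, x = y = +48 mm from the centre, where to press. This foot may be 6 mm short: then about 1 N down at the dot tips the plate, the dot sinks 5 mm (tilt 0.08 rad) and springs back. If not worn nothing gives, and the foot carries part of the weight. Axes as the stand's.
- foot_c: Fourth foot of the stand of that letter, under a corner with a flat blue 18 mm dot; origin: the dot on the plate's top, x = y = +48 mm from the centre, where to press. This foot may be 6 mm short: then about 1 N down at the dot tips the plate, the dot sinks 5 mm (tilt 0.08 rad) and springs back. If not worn nothing gives, and the foot carries part of the weight. Axes as the stand's.
- foot_d: Fourth foot of the stand of that letter, under a corner with a flat blue 18 mm dot; origin: the dot on the plate's top, x = y = +48 mm from the centre, where to press. This foot may be 6 mm short: then about 1 N down at the dot tips the plate, the dot sinks 5 mm (tilt 0.08 rad) and springs back. If not worn nothing gives, and the foot carries part of the weight. Axes as the stand's.
- cup_a (a point): Middle of the mouth of the white open round cup of the stand of that letter, fixed on the centre of the plate: 48 mm above the bench; inner radius at least 27 mm, inner floor 23 mm above the bench, outer radius 31 mm at the mouth and 34 mm at the foot. Shut fingers fit inside and can hook it along. Axes as the stand's.
- cup_b (a point): Middle of the mouth of the white open round cup of the stand of that letter, fixed on the centre of the plate: 48 mm above the bench; inner radius at least 27 mm, inner floor 23 mm above the bench, outer radius 31 mm at the mouth and 34 mm at the foot. Shut fingers fit inside and can hook it along. Axes as the stand's.
- cup_c (a point): Middle of the mouth of the white open round cup of the stand of that letter, fixed on the centre of the plate: 48 mm above the bench; inner radius at least 27 mm, inner floor 23 mm above the bench, outer radius 31 mm at the mouth and 34 mm at the foot. Shut fingers fit inside and can hook it along. Axes as the stand's.
- cup_d (a point): Middle of the mouth of the white open round cup of the stand of that letter, fixed on the centre of the plate: 48 mm above the bench; inner radius at least 27 mm, inner floor 23 mm above the bench, outer radius 31 mm at the mouth and 34 mm at the foot. Shut fingers fit inside and can hook it along. Axes as the stand's.
- patch: Repair patch: a rectangle outlined on the bench in flat red tape, 180 mm along its x and 300 mm along its y outside the tape; no height, things slide over it. Origin: its centre on the bench.
- label_roll: Loose bystander: upright white label roll, 64 mm wide, 50 mm high. Origin: centre of its underside.
- screw_jar: Loose bystander: clear jar with blue cap, 54 mm wide, 65 mm high. Origin: centre of its underside.
- tape_measure: Loose bystander: yellow and black tape measure, 50 x 38 mm, 44 mm high. Origin: centre of its underside.
- battery: Loose bystander: black battery pack, 56 x 38 mm, 26 mm high. Origin: centre of its underside.
- bit_cup: Loose bystander: red cup, 60 mm wide, 55 mm high. Origin: centre of its underside.
- tape_core: Loose bystander: brown cardboard puck, 60 mm wide, 30 mm high. Origin: centre of its underside.
Not all that is in view belongs to the job. What is shaped like the stand_a but yellow is not meant.

How it is judged (in metres and radians):
At the end, for the whole second after the job is handed in: Each stand that rocks (fourth foot carries nothing) has its centre within 65 mm of the patch centre along x, 125 mm along y; each steady one (fourth foot carries over 0.1 N) is within 30 mm of its start; all stand level (tilt under 0.03 rad), at rest (((contact force between foot_a and anything else below 0.1 N and x of stand_a in the frame of patch between -0.065 and 0.065 m and y of stand_a in the frame of patch between -0.125 and 0.125 m) or (contact force between foot_a and anything else above 0.1 N and distance of stand_a from where it was at the start of the episode below 0.03 m)) and ((contact force between foot_b and anything else below 0.1 N and x of stand_b in the frame of patch between -0.065 and 0.065 m and y of stand_b in the frame of patch between -0.125 and 0.125 m) or (contact force between foot_b and anything else above 0.1 N and distance of stand_b from where it was at the start of the episode below 0.03 m)) and ((contact force between foot_c and anything else below 0.1 N and x of stand_c in the frame of patch between -0.065 and 0.065 m and y of stand_c in the frame of patch between -0.125 and 0.125 m) or (contact force between foot_c and anything else above 0.1 N and distance of stand_c from where it was at the start of the episode below 0.03 m)) and ((contact force between foot_d and anything else below 0.1 N and x of stand_d in the frame of patch between -0.065 and 0.065 m and y of stand_d in the frame of patch between -0.125 and 0.125 m) or (contact force between foot_d and anything else above 0.1 N and distance of stand_d from where it was at the start of the episode below 0.03 m)) and angle between each of stand_a, stand_b, stand_c, stand_d's own z axis and vertical below 0.03 rad and linear speed of each of stand_a, stand_b, stand_c, stand_d below 0.01 m/s); the robot touches nothing.
It fails at once if a stand is tipped far over (angle between any of stand_a, stand_b, stand_c, stand_d's own z axis and vertical above 0.4 rad).
It fails at once if a stand is lifted off the bench (height (world z) of any of stand_a, stand_b, stand_c, stand_d above 0.02 m).
It fails at once if a bystander is moved more than 30 mm or knocked over (distance of any of label_roll, screw_jar, tape_measure, battery, bit_cup, tape_core from where it was at the start of the episode above 0.03 m or angle between any of label_roll, screw_jar, tape_measure, battery, bit_cup, tape_core's own z axis and vertical above 0.5 rad).
It also fails if it takes over 72 s, if anything falls off the work surface, if the arm or the gripper's body presses on something with over 40 N, if the wrist force passes 120 N, or if a joint passes its speed limit or range.

ROBOT

A 6-joint arm with a two-finger parallel gripper is mounted at the origin on the work surface. World frame = base frame: x ahead of the robot, y to its left, z up, the work surface at z = 0. Lengths are in m, angles in degrees, forces in N, time in s.
With the tool pointing down it reaches from about 0.325 to 0.85 m from the base axis. Payload 4.4 kg.
Tool frame: the origin (TCP) lies at the very end of the fingers, on their centre line; the grasp point (between the pads) lies 19 mm behind it; z points along the fingers, y is the line along which they close (so a half turn about z gives the same grasp; the last joint's range is limited). The gripper opens to 94 mm and grips with 3 to 60 N. Pads are 16 mm wide; open, the fingers measure 119 mm over their backs; the gripper's body (75 mm by 177 mm) begins 78 mm behind the grasp point.
Start: joints at [-85.342, 11.837, 88.321, -0, 79.842, -8.623], TCP at [0.132, -0.56, 0.205] pointing down, gripper open.
Joint ranges: [-156.59, 156.59], [-49.26, 127.26], [12.9, 141.05], [-63.56, 243.56], [4.71, 150.69], [-161.64, 161.64]. Speed limits (degrees/s): [159.86, 159.86, 180, 180, 180, 180].

INTERFACE

Orientations are given as [roll, pitch, yaw] about the fixed x, y, z axes, in that order (R = Rz(yaw) Ry(pitch) Rx(roll)).
In Python, from cell import monitor, imaging, job gives the robot as it stands.
- The arm moves only by the tool carry_out, never from a script. Its argument "motion" is a list of rows, each an object of numbers: "dx", "dy", "dz": the shift along the tool's x, y, z as a fraction of full scale; "rx", "ry", "rz": the turn, a rotation vector about the tool's x, y, z as a fraction of full scale. In form: [{"dx": .., "dy": .., "dz": .., "rx": .., "ry": .., "rz": ..}, ...]. A call has 1 to 12 rows; each row is the pose to reach, as a shift and turn from the pose commanded when the call began, along the tool's axes at that moment, turning the shorter way round; what a row does not reach only later rows make up. Full scale, the value 1, is 25 cm for a shift and 180 degrees for a turn. A row lasts 1/12 s, in which the tool goes at most 41.7 mm and 7.16 degrees, less where a joint would pass 70% of its speed; a pose out of reach is approached as far as the arm can. A call with a number of a shift or a turn outside -1 to 1 is refused whole. A call with a gripper value outside its range is refused whole. "jaw" is the opening, from 0 (shut) to 1 (fully open), set as the call begins (left out, the last holds). The fingers move at their own pace and stop on an object; "grip_force" is the grip in N (left out, the last holds). Time passes only in rows, so rows that repeat a pose let the fingers close. It gives the time, the measured TCP pose, the force, the opening and the grip force at its end, in the units of the state.
- monitor.state(): the state, without advancing time (a new reading comes with each control period).
- imaging.snapshot(name): name is "scene" or "top" or "wrist"; returns the picture (480x640x3 uint8, red, green, blue); there is no depth.
- imaging.get_calibration(name): a dict with "fovy" (degrees; the focal length in pixels is half the picture's height over the tangent of half this angle, whatever the lens; pixels are square), "cx", "cy" (the principal point, pixels), "k1" (the pictures are not rectified: a ray, as slopes to the right and down, at radius r is drawn at 1 + k1 r^2 times it, then the intrinsics apply), "R" (3x3) and "t" (3): a world point X has camera coordinates R X + t. Camera axes: x right, y down, z forward; pixel columns grow to the right and rows downward; lengths in m; the calibration is good to about 2 mm. A picture is of the moment at which its call begins: read the wrist's pose just before it. get_calibration takes no time and is no camera call; for the wrist camera it gives the pose at the moment of the call.
- job.close_job(): hands the job in; it is judged then, once.
Trained networks look in the newest picture that a camera, given by its name, has taken for a name from the list of things; names that differ only in an ending like _2 or _b are one class to them, and where a whole thing is asked for, a point or a joint stands for the part that bears it (a point fixed in the world has none). Each returns a list of dicts, best first, with "conf" (0 to 1); they miss things now and then, are a little off and sometimes report something else, mostly with a low value. They report only what shows in the picture. A call takes as long as a camera call. They do not tell look-alikes from the thing itself.
- imaging.search_frame(camera, query): "position" ([x, y, z] in m, in the coordinates of the camera as it stood for that picture, good to about 4 mm: the middle of the surface that is visible of it).
The state is a dict: "t": time; "joint_pos": joint angles; "joint_velocities": joint speeds; "effort": joint torques, N m; "ee_pos": TCP position; "eef_rot": TCP orientation; "ft_force": force on the tool from outside, world axes, zero at the start; "ft_torque": the same for the moment, N m; "opening": finger opening in m; "gripper_force": force on a finger pad.
Only numpy, scipy, OpenCV 4.12 (cv2) and the standard library are available. Lean on these libraries where they do the work, as an engineer would, in place of code of your own. Each camera call takes 0.05 s, during which the arm holds its last target. There are 200 camera calls.

## Working session

There is one attempt and no reset: what is moved stays moved. The work goes in short steps, Python scripts to look and compute and a tool call to move; the robot and the scene stay as the last step left them, time stands still between calls to the robot, and variables do not carry over. Pictures are saved under pics/ and viewed, at most 13 in all, crops included, and the job is handed in when it is done.

Besides the shell and the picture viewer there is one more tool, called in YAML: its name, and indented under it one key for each argument. carry_out: Moves the arm, as the interface text tells. Its arguments: {"type":"object","properties":{"motion":{"type":"array"},"jaw":{"type":"number"},"grip_force":{"type":"number"}},"required":["motion"]}

```bash
mkdir -p pics; cat > h.py <<'E'
import numpy as np, cv2
from cell import monitor, imaging, job
def ray(c,u,v):
    f=240/np.tan(np.radians(c["fovy"])/2); d=np.array([(u-c["cx"])/f,(v-c["cy"])/f])
    s=d.copy()
    for _ in range(20): s=d/(1+c["k1"]*(s@s))
    return np.array([s[0],s[1],1.])
def px2w(c,u,v,z):
    R=np.array(c["R"]);t=np.array(c["t"]);o=-R.T@t;d=R.T@ray(c,u,v)
    return o+d*(z-o[2])/d[2]
def c2w(c,p): return np.array(c["R"]).T@(np.array(p)-np.array(c["t"]))
def w2px(c,X):
    p=np.array(c["R"])@np.array(X)+np.array(c["t"]);s=p[:2]/p[2];s=s*(1+c["k1"]*(s@s))
    f=240/np.tan(np.radians(c["fovy"])/2);return s*f+[c["cx"],c["cy"]]
def save(n,im): cv2.imwrite("pics/"+n,cv2.cvtColor(im,cv2.COLOR_RGB2BGR))
E
python3 - <<'E'
from h import *
for n in("top","scene"):
    im=imaging.snapshot(n);save(n+"1.png",im)
c=imaging.get_calibration("top")
for q in("stand_a","foot_a","cup_a","patch","label_roll","screw_jar","tape_measure","battery","bit_cup","tape_core"):
    for r in imaging.search_frame("top",q):
        p=c2w(c,r["position"]);print(q,round(r["conf"],2),p.round(3),w2px(c,p).round())
s=monitor.state();print(s["t"],s["ee_pos"],s["eef_rot"],s["ft_force"],s["opening"])
E
```

```text
stand_a 0.85 [ 0.609 -0.122  0.024] [386. 202.]
stand_a 0.84 [0.504 0.421 0.02 ] [148. 243.]
stand_a 0.73 [0.284 0.291 0.018] [200. 342.]
stand_a 0.61 [0.629 0.149 0.02 ] [269. 192.]
foot_a 0.59 [0.702 0.172 0.021] [260. 161.]
foot_a 0.58 [ 0.515 -0.456  0.019] [530. 245.]
cup_a 0.7 [0.503 0.419 0.021] [148. 243.]
cup_a 0.68 [ 0.616 -0.125  0.025] [388. 199.]
cup_a 0.68 [ 0.526 -0.389  0.019] [501. 240.]
cup_a 0.56 [0.631 0.151 0.02 ] [268. 191.]
patch 0.77 [0.441 0.034 0.002] [317. 275.]
patch 0.42 [0.63  0.152 0.018] [268. 191.]
label_roll 0.75 [ 0.667 -0.296  0.053] [464. 176.]
label_roll 0.71 [ 0.51  -0.239  0.043] [439. 244.]
screw_jar 0.56 [0.483 0.259 0.067] [214. 251.]
screw_jar 0.32 [ 0.51  -0.24   0.042] [440. 244.]
tape_measure 0.9 [ 0.509 -0.238  0.042] [439. 245.]
battery 0.67 [ 0.742 -0.012  0.026] [339. 146.]
battery 0.36 [0.442 0.032 0.001] [318. 274.]
bit_cup 0.84 [0.676 0.287 0.029] [210. 170.]
bit_cup 0.15 [ 0.546 -0.127  0.02 ] [388. 229.]
tape_core 0.85 [ 0.59  -0.003  0.03 ] [335. 209.]
0.6 [ 0.13206495 -0.55965514  0.20547222] [1.79996312e+02 3.03092917e-04 1.32787915e+01] [ 0.37966501 -0.45246973 -0.05794098] 0.09394545803407606
```

View pics/top1.png

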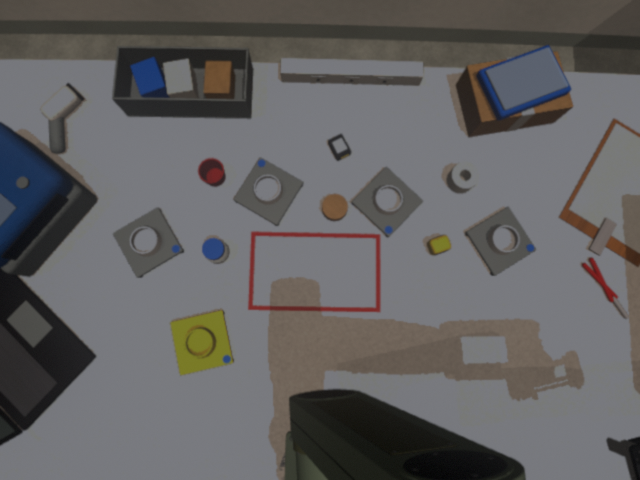

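View pics/scene1.png

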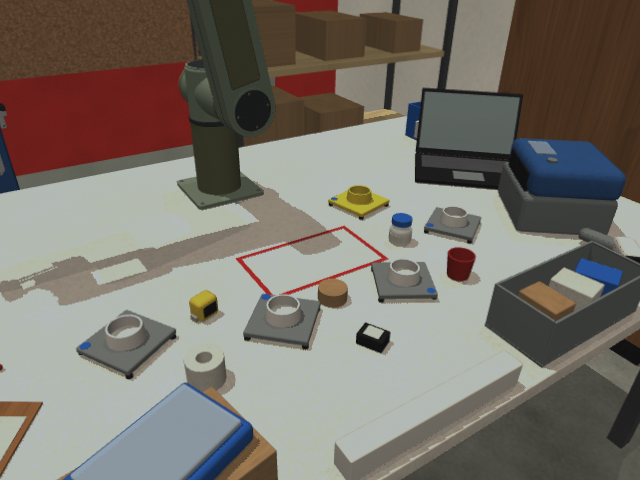

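Top picture: grey stands S1 (148,243), S2 (268,188), S3 (387,200) and S4 (500,240), with blue dots at (176,249), (262,163), (388,230) and (531,248). Things that could be mistaken for these are the yellow stand at (200,342), with its dot at (227,359), and the blue jar cap at (214,250). I choose the four grey stands, and the scene picture agrees. Next I'll measure them and check one crop.

```bash
python3 - <<'E'
from h import *
im=imaging.snapshot("top");c=imaging.get_calibration("top")
hsv=cv2.cvtColor(im,cv2.COLOR_RGB2HSV)
def blobs(m,a0,a1):
    n,l,s,ce=cv2.connectedComponentsWithStats(m.astype(np.uint8));return [(ce[i],s[i]) for i in range(1,n) if a0<s[i,4]<a1]
H,S,V=[hsv[...,i].astype(int) for i in range(3)]
print("dots");
for ce,s in blobs((H>100)&(H<125)&(S>150)&(V>60),15,300): print(ce.round(1),s[4],px2w(c,*ce,.02).round(4))
# plate corners/edges via grey mask
grey=(S<40)&(V>70)&(V<125)
cv2.imwrite("/tmp/g.png",grey.astype(np.uint8)*255)
for (u,v) in [(148,243),(268,190),(387,200),(500,240)]:
    sub=np.zeros_like(grey);sub[v-42:v+42,u-42:u+42]=grey[v-42:v+42,u-42:u+42]
    cs,_=cv2.findContours(sub.astype(np.uint8),cv2.RETR_EXTERNAL,cv2.CHAIN_APPROX_NONE)
    k=max(cs,key=cv2.contourArea);r=cv2.minAreaRect(k);b=cv2.boxPoints(r)
    w=np.array([px2w(c,*p,.02) for p in b]);
    e=np.linalg.norm(np.diff(w,axis=0),axis=1)
    print("plate",r[0],w.mean(0).round(4),"edges",e.round(3)); print(w[:,:2].round(3).tolist())
red=(S>150)&((H<6)|(H>174))
for ce,s in blobs(red,200,5000):
    print("red",s)
    x,y,W,Hh=s[:4]
    if W>100: print([px2w(c,*p,0).round(4).tolist() for p in[(x,y),(x+W,y),(x,y+Hh),(x+W,y+Hh)]])
save("crop.png",cv2.resize(im[130:320,100:560],(800,330),interpolation=cv2.INTER_CUBIC))
s=monitor.state();print(s["t"])
w=imaging.get_calibration("wrist");print(w["fovy"],c2w(w,[0,0,0])-s["ee_pos"],np.array(w["R"]).round(2).tolist())
E
```

```text
dots
[538.9  48.8] 20 [ 1.0117 -0.5073  0.02  ]
[261.1 162.9] 22 [0.698  0.1703 0.02  ]
[388.  229.2] 23 [ 0.5467 -0.1263  0.02  ]
[529.9 247.5] 27 [ 0.5107 -0.4556  0.02  ]
[175.4 248.1] 26 [0.4932 0.3574 0.02  ]
[226.4 358.8] 19 [0.2501 0.2302 0.02  ]
plate (148.73574829101562, 241.90411376953125) [0.5067 0.4193 0.02  ] edges [0.134 0.131 0.132]
[[0.525, 0.512], [0.597, 0.399], [0.487, 0.328], [0.417, 0.439]]
plate (268.3088073730469, 190.98529052734375) [0.6315 0.1511 0.02  ] edges [0.13  0.134 0.128]
[[0.608, 0.239], [0.722, 0.178], [0.654, 0.063], [0.542, 0.125]]
plate (376.5000305175781, 208.00001525878906) [ 0.5969 -0.1003  0.02  ] edges [0.187 0.141 0.185]
[[0.578, 0.013], [0.714, -0.115], [0.614, -0.214], [0.482, -0.085]]
plate (498.967529296875, 240.33468627929688) [ 0.5266 -0.3838  0.02  ] edges [0.136 0.133 0.134]
[[0.547, -0.293], [0.62, -0.407], [0.505, -0.475], [0.434, -0.361]]
red [249 233 130  78 761]
[[0.5347, 0.1942, 0.0], [0.5409, -0.1081, 0.0], [0.3555, 0.1871, 0.0], [0.3607, -0.1081, 0.0]]
red [583 259  34  43 284]
0.65
61.029097207805435 [0.06899747 0.01668712 0.17925512] [[0.23, -0.97, -0.0], [-0.94, -0.22, 0.24], [-0.24, -0.06, -0.97]]
```

View pics/crop.png

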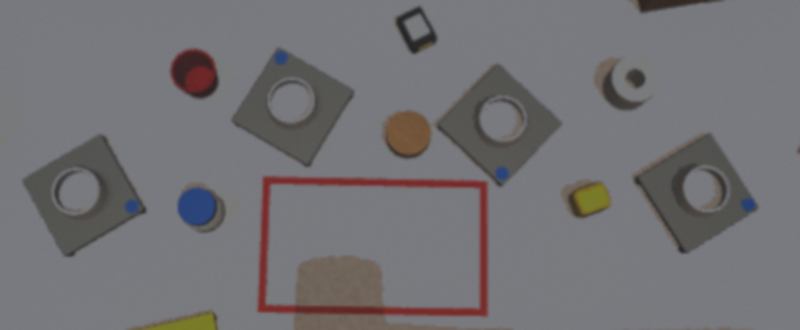

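The crop matches the four chosen stands: dots at (132,206), (281,58), (502,173) and (748,204), all on grey plates. I'll start moving towards the right-hand stand with the jaw shut.

carry_out:
  motion:
    - {"dx": 0.95, "dy": -0.02, "dz": 0.42, "rz": 0.0738}
    - {"dx": 0.95, "dy": -0.02, "dz": 0.42, "rz": 0.0738}
    - {"dx": 0.95, "dy": -0.02, "dz": 0.42, "rz": 0.0738}
    - {"dx": 0.95, "dy": -0.02, "dz": 0.42, "rz": 0.0738}
    - {"dx": 0.95, "dy": -0.02, "dz": 0.42, "rz": 0.0738}
    - {"dx": 0.95, "dy": -0.02, "dz": 0.42, "rz": 0.0738}
    - {"dx": 0.95, "dy": -0.02, "dz": 0.42, "rz": 0.0738}
    - {"dx": 0.95, "dy": -0.02, "dz": 0.42, "rz": 0.0738}
    - {"dx": 0.95, "dy": -0.02, "dz": 0.42, "rz": 0.0738}
  jaw: 0
  grip_force: 10

```text
invalid input
```

carry_out:
  motion:
    - {"dx": 0.95, "dy": -0.02, "dz": 0.42, "rx": 0, "ry": 0, "rz": 0.0738}
    - {"dx": 0.95, "dy": -0.02, "dz": 0.42, "rx": 0, "ry": 0, "rz": 0.0738}
    - {"dx": 0.95, "dy": -0.02, "dz": 0.42, "rx": 0, "ry": 0, "rz": 0.0738}
    - {"dx": 0.95, "dy": -0.02, "dz": 0.42, "rx": 0, "ry": 0, "rz": 0.0738}
    - {"dx": 0.95, "dy": -0.02, "dz": 0.42, "rx": 0, "ry": 0, "rz": 0.0738}
    - {"dx": 0.95, "dy": -0.02, "dz": 0.42, "rx": 0, "ry": 0, "rz": 0.0738}
    - {"dx": 0.95, "dy": -0.02, "dz": 0.42, "rx": 0, "ry": 0, "rz": 0.0738}
    - {"dx": 0.95, "dy": -0.02, "dz": 0.42, "rx": 0, "ry": 0, "rz": 0.0738}
    - {"dx": 0.95, "dy": -0.02, "dz": 0.42, "rx": 0, "ry": 0, "rz": 0.0738}
  jaw: 0
  grip_force: 10

```text
t: 1.4
ee_pos: [0.362, -0.5001, 0.1003]
eef_rot: [-180.0, 0.1, 0.1]
ft_force: [-0.5, -1.1, -0.4]
opening: 0.0375
gripper_force: 0.0
```

carry_out:
  motion:
    - {"dx": 0.596, "dy": -0.176, "dz": 0.1, "rx": 0, "ry": 0, "rz": 0}
    - {"dx": 0.596, "dy": -0.176, "dz": 0.1, "rx": 0, "ry": 0, "rz": 0}
    - {"dx": 0.596, "dy": -0.176, "dz": 0.1, "rx": 0, "ry": 0, "rz": 0}
    - {"dx": 0.596, "dy": -0.176, "dz": 0.2, "rx": 0, "ry": 0, "rz": 0}
    - {"dx": 0.596, "dy": -0.176, "dz": 0.28, "rx": 0, "ry": 0, "rz": 0}
    - {"dx": 0.596, "dy": -0.176, "dz": 0.28, "rx": 0, "ry": 0, "rz": 0}
    - {"dx": 0.596, "dy": -0.176, "dz": 0.28, "rx": 0, "ry": 0, "rz": 0}
    - {"dx": 0.596, "dy": -0.176, "dz": 0.28, "rx": 0, "ry": 0, "rz": 0}

```text
t: 2.07
ee_pos: [0.51, -0.4586, 0.0324]
eef_rot: [179.9, -0.1, -0.1]
ft_force: [0.9, -0.6, 0.5]
opening: 0.0003
gripper_force: 0.0
```

```bash
python3 - <<'E'
from h import *
s=monitor.state();print(s["t"],s["ee_pos"],s["ft_force"],s["opening"])
w=imaging.get_calibration("wrist");im=imaging.snapshot("wrist");save("w1.png",im)
for q in("foot_a","cup_a"):
    for r in imaging.search_frame("wrist",q): print(q,r["conf"],c2w(w,r["position"]).round(4))
E
```

```text
2.0667 [ 0.50999057 -0.45856554  0.03239377] [ 0.90344415 -0.5834379   0.45504754] 0.0003318279778558857
foot_a 0.46 [ 0.5143 -0.4523  0.0237]
cup_a 0.65 [ 0.5381 -0.3931  0.0202]
```

View pics/w1.png

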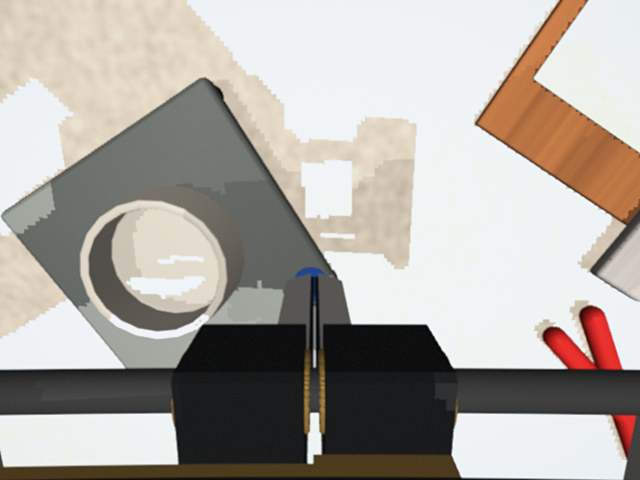

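The wrist picture shows the shut fingers over the blue dot at (311,272), and the cup is at (155,265). Pressing now.

carry_out:
  motion:
    - {"dx": 0, "dy": 0, "dz": 0.02, "rx": 0, "ry": 0, "rz": 0}
    - {"dx": 0, "dy": 0, "dz": 0.035, "rx": 0, "ry": 0, "rz": 0}
    - {"dx": 0, "dy": 0, "dz": 0.045, "rx": 0, "ry": 0, "rz": 0}
    - {"dx": 0, "dy": 0, "dz": 0.055, "rx": 0, "ry": 0, "rz": 0}
    - {"dx": 0, "dy": 0, "dz": 0.055, "rx": 0, "ry": 0, "rz": 0}
    - {"dx": 0, "dy": 0, "dz": 0.055, "rx": 0, "ry": 0, "rz": 0}
    - {"dx": 0, "dy": 0, "dz": 0.055, "rx": 0, "ry": 0, "rz": 0}

```text
t: 2.8
ee_pos: [0.5109, -0.4563, 0.0168]
eef_rot: [180.0, 0.0, 0.0]
ft_force: [-1.3, -0.5, 2.0]
opening: 0.0002
gripper_force: 0.8
```

carry_out:
  motion:
    - {"dx": 0, "dy": 0, "dz": -0.16, "rx": 0, "ry": 0, "rz": 0}
    - {"dx": 0, "dy": 0, "dz": -0.3, "rx": 0, "ry": 0, "rz": 0}
    - {"dx": 0.144, "dy": -1, "dz": -0.3, "rx": 0, "ry": 0, "rz": 0}
    - {"dx": 0.144, "dy": -1, "dz": -0.3, "rx": 0, "ry": 0, "rz": 0}
    - {"dx": 0.144, "dy": -1, "dz": -0.3, "rx": 0, "ry": 0, "rz": 0}
    - {"dx": 0.144, "dy": -1, "dz": -0.3, "rx": 0, "ry": 0, "rz": 0}
    - {"dx": 0.144, "dy": -1, "dz": -0.3, "rx": 0, "ry": 0, "rz": 0}
    - {"dx": 0.144, "dy": -1, "dz": -0.3, "rx": 0, "ry": 0, "rz": 0}
    - {"dx": 0.144, "dy": -1, "dz": -0.3, "rx": 0, "ry": 0, "rz": 0}

```text
t: 3.55
ee_pos: [0.547, -0.1984, 0.0911]
eef_rot: [-179.7, 0.1, 0.4]
ft_force: [-0.1, 0.3, -0.6]
opening: 0.0004
gripper_force: 0.0
```

```bash
python3 - <<'E'
from h import *
s=monitor.state();print(s["t"],s["ee_pos"],s["ft_force"])
w=imaging.get_calibration("wrist");im=imaging.snapshot("wrist");save("w2.png",im)
for q in("foot_a","cup_a"):
    for r in imaging.search_frame("wrist",q): print(q,r["conf"],c2w(w,r["position"]).round(4))
E
```

```text
3.55 [ 0.54695483 -0.19837671  0.09106555] [-0.12446966  0.25574134 -0.64872298]
foot_a 0.85 [ 0.546  -0.1291  0.0171]
cup_a 0.94 [ 0.5324 -0.3608  0.0223]
cup_a 0.85 [ 0.6143 -0.1242  0.0174]
```

carry_out:
  motion:
    - {"dx": 0, "dy": -0.316, "dz": 0.05, "rx": 0, "ry": 0, "rz": 0}
    - {"dx": 0, "dy": -0.316, "dz": 0.1, "rx": 0, "ry": 0, "rz": 0}
    - {"dx": 0, "dy": -0.316, "dz": 0.2, "rx": 0, "ry": 0, "rz": 0}
    - {"dx": 0, "dy": -0.316, "dz": 0.255, "rx": 0, "ry": 0, "rz": 0}
    - {"dx": 0, "dy": -0.316, "dz": 0.27, "rx": 0, "ry": 0, "rz": 0}
    - {"dx": 0, "dy": -0.316, "dz": 0.28, "rx": 0, "ry": 0, "rz": 0}
    - {"dx": 0, "dy": -0.316, "dz": 0.29, "rx": 0, "ry": 0, "rz": 0}
    - {"dx": 0, "dy": -0.316, "dz": 0.3, "rx": 0, "ry": 0, "rz": 0}
    - {"dx": 0, "dy": -0.316, "dz": 0.3, "rx": 0, "ry": 0, "rz": 0}
    - {"dx": 0, "dy": -0.316, "dz": 0.3, "rx": 0, "ry": 0, "rz": 0}
    - {"dx": 0, "dy": -0.316, "dz": 0.3, "rx": 0, "ry": 0, "rz": 0}

```text
t: 4.62
ee_pos: [0.5475, -0.1288, 0.0202]
eef_rot: [179.9, -0.0, -0.1]
ft_force: [-7.0, 1.2, 13.8]
opening: 0.0005
gripper_force: 7.0
```

S4 gave way, at z=0.0168 with 2 N. S3 is solid, at z=0.0202 with 14 N. Next is S2.

carry_out:
  motion:
    - {"dx": 0, "dy": 0, "dz": -0.16, "rx": 0, "ry": 0, "rz": 0}
    - {"dx": 0, "dy": 0, "dz": -0.32, "rx": 0, "ry": 0, "rz": 0}
    - {"dx": 0.604, "dy": -1, "dz": -0.32, "rx": 0, "ry": 0, "rz": 0}
    - {"dx": 0.604, "dy": -1, "dz": -0.32, "rx": 0, "ry": 0, "rz": 0}
    - {"dx": 0.604, "dy": -1, "dz": -0.32, "rx": 0, "ry": 0, "rz": 0}
    - {"dx": 0.604, "dy": -1, "dz": -0.32, "rx": 0, "ry": 0, "rz": 0}
    - {"dx": 0.604, "dy": -1, "dz": -0.32, "rx": 0, "ry": 0, "rz": 0}
    - {"dx": 0.604, "dy": -1, "dz": -0.32, "rx": 0, "ry": 0, "rz": 0}
    - {"dx": 0.604, "dy": -1, "dz": -0.32, "rx": 0, "ry": 0, "rz": 0}
    - {"dx": 0.604, "dy": -1, "dz": -0.32, "rx": 0, "ry": 0, "rz": 0}
    - {"dx": 0.604, "dy": -1, "dz": -0.32, "rx": 0, "ry": 0, "rz": 0}

```text
t: 5.53
ee_pos: [0.6998, 0.124, 0.0976]
eef_rot: [180.0, -0.1, 0.1]
ft_force: [0.1, 0.2, -0.6]
opening: 0.0005
gripper_force: 0.0
```

```bash
python3 - <<'E'
from h import *
s=monitor.state();print(s["t"],s["ee_pos"],s["ft_force"])
w=imaging.get_calibration("wrist");im=imaging.snapshot("wrist");save("w3.png",im)
for q in("foot_a","cup_a"):
    for r in imaging.search_frame("wrist",q): print(q,r["conf"],c2w(w,r["position"]).round(4))
E
```

```text
5.5333 [0.69984944 0.12404209 0.09758726] [ 0.11040984  0.23522475 -0.5646513 ]
foot_a 0.68 [0.6957 0.1655 0.0201]
cup_a 0.97 [ 0.6266 -0.0799  0.022 ]
cup_a 0.75 [0.6707 0.1678 0.0174]
cup_a 0.67 [ 0.5362 -0.0543  0.0007]
cup_a 0.34 [0.6618 0.2841 0.0393]
```

carry_out:
  motion:
    - {"dx": 0, "dy": -0.184, "dz": 0.05, "rx": 0, "ry": 0, "rz": 0}
    - {"dx": 0, "dy": -0.184, "dz": 0.15, "rx": 0, "ry": 0, "rz": 0}
    - {"dx": 0, "dy": -0.184, "dz": 0.25, "rx": 0, "ry": 0, "rz": 0}
    - {"dx": 0, "dy": -0.184, "dz": 0.275, "rx": 0, "ry": 0, "rz": 0}
    - {"dx": 0, "dy": -0.184, "dz": 0.29, "rx": 0, "ry": 0, "rz": 0}
    - {"dx": 0, "dy": -0.184, "dz": 0.3, "rx": 0, "ry": 0, "rz": 0}
    - {"dx": 0, "dy": -0.184, "dz": 0.31, "rx": 0, "ry": 0, "rz": 0}
    - {"dx": 0, "dy": -0.184, "dz": 0.32, "rx": 0, "ry": 0, "rz": 0}
    - {"dx": 0, "dy": -0.184, "dz": 0.32, "rx": 0, "ry": 0, "rz": 0}
    - {"dx": 0, "dy": -0.184, "dz": 0.32, "rx": 0, "ry": 0, "rz": 0}
    - {"dx": 0, "dy": -0.184, "dz": 0.32, "rx": 0, "ry": 0, "rz": 0}

```text
t: 6.6
ee_pos: [0.6994, 0.1686, 0.0181]
eef_rot: [-180.0, -0.2, -0.0]
ft_force: [0.6, -0.6, 1.7]
opening: 0.0004
gripper_force: 0.8
```

carry_out:
  motion:
    - {"dx": 0, "dy": 0, "dz": 0.004, "rx": 0, "ry": 0, "rz": 0}
    - {"dx": 0, "dy": 0, "dz": 0.008, "rx": 0, "ry": 0, "rz": 0}
    - {"dx": 0, "dy": 0, "dz": 0.008, "rx": 0, "ry": 0, "rz": 0}
    - {"dx": 0, "dy": 0, "dz": 0.008, "rx": 0, "ry": 0, "rz": 0}

```text
t: 6.93
ee_pos: [0.6991, 0.169, 0.0157]
eef_rot: [-180.0, -0.1, 0.0]
ft_force: [2.3, -0.3, 4.6]
opening: 0.0005
gripper_force: 2.2
```

carry_out:
  motion:
    - {"dx": 0, "dy": 0, "dz": -0.16, "rx": 0, "ry": 0, "rz": 0}
    - {"dx": 0, "dy": 0, "dz": -0.33, "rx": 0, "ry": 0, "rz": 0}
    - {"dx": -0.82, "dy": -0.72, "dz": -0.33, "rx": 0, "ry": 0, "rz": 0}
    - {"dx": -0.82, "dy": -0.72, "dz": -0.33, "rx": 0, "ry": 0, "rz": 0}
    - {"dx": -0.82, "dy": -0.72, "dz": -0.33, "rx": 0, "ry": 0, "rz": 0}
    - {"dx": -0.82, "dy": -0.72, "dz": -0.33, "rx": 0, "ry": 0, "rz": 0}
    - {"dx": -0.82, "dy": -0.72, "dz": -0.33, "rx": 0, "ry": 0, "rz": 0}
    - {"dx": -0.82, "dy": -0.72, "dz": -0.33, "rx": 0, "ry": 0, "rz": 0}
    - {"dx": -0.82, "dy": -0.72, "dz": -0.33, "rx": 0, "ry": 0, "rz": 0}
    - {"dx": -0.82, "dy": -0.72, "dz": -0.33, "rx": 0, "ry": 0, "rz": 0}
    - {"dx": -0.82, "dy": -0.72, "dz": -0.33, "rx": 0, "ry": 0, "rz": 0}

```text
t: 7.85
ee_pos: [0.4909, 0.3493, 0.0962]
eef_rot: [179.9, 0.1, 0.2]
ft_force: [0.3, -0.7, 0.4]
opening: 0.0004
gripper_force: 0.0
```

```bash
python3 - <<'E'
from h import *
s=monitor.state();print(s["t"],s["ee_pos"],s["ft_force"])
w=imaging.get_calibration("wrist");im=imaging.snapshot("wrist");save("w4.png",im)
for q in("foot_a","cup_a"):
    for r in imaging.search_frame("wrist",q): print(q,r["conf"],c2w(w,r["position"]).round(4))
E
```

```text
7.85 [0.49085233 0.34925691 0.09617442] [ 0.31192388 -0.67610311  0.42023635]
foot_a 0.87 [0.4894 0.3512 0.0217]
cup_a 0.94 [0.511  0.4161 0.0206]
cup_a 0.76 [0.6139 0.1951 0.0198]
cup_a 0.68 [0.3367 0.2438 0.0155]
```

S2 rocks: it sank to 0.0157 at 4.6 N. S1 next.

carry_out:
  motion:
    - {"dx": 0, "dy": -0.02, "dz": 0.15, "rx": 0, "ry": 0, "rz": 0}
    - {"dx": 0, "dy": -0.02, "dz": 0.25, "rx": 0, "ry": 0, "rz": 0}
    - {"dx": 0, "dy": -0.02, "dz": 0.28, "rx": 0, "ry": 0, "rz": 0}
    - {"dx": 0, "dy": -0.02, "dz": 0.3, "rx": 0, "ry": 0, "rz": 0}
    - {"dx": 0, "dy": -0.02, "dz": 0.31, "rx": 0, "ry": 0, "rz": 0}
    - {"dx": 0, "dy": -0.02, "dz": 0.32, "rx": 0, "ry": 0, "rz": 0}
    - {"dx": 0, "dy": -0.02, "dz": 0.32, "rx": 0, "ry": 0, "rz": 0}
    - {"dx": 0, "dy": -0.02, "dz": 0.32, "rx": 0, "ry": 0, "rz": 0}
    - {"dx": 0, "dy": -0.02, "dz": 0.32, "rx": 0, "ry": 0, "rz": 0}

```text
t: 8.75
ee_pos: [0.4927, 0.3519, 0.0202]
eef_rot: [179.8, 0.2, -0.0]
ft_force: [-8.4, -6.6, 13.4]
opening: 0.0009
gripper_force: 6.7
```

S1 is solid, so the stands that rock are S2 (centre about 0.631, 0.151) and S4 (centre about 0.526, -0.386). I'll go above S2's cup and check.

carry_out:
  motion:
    - {"dx": 0, "dy": 0, "dz": -0.16, "rx": 0, "ry": 0, "rz": 0}
    - {"dx": 0, "dy": 0, "dz": -0.34, "rx": 0, "ry": 0, "rz": 0}
    - {"dx": 0.552, "dy": 0.812, "dz": -0.34, "rx": 0, "ry": 0, "rz": 0}
    - {"dx": 0.552, "dy": 0.812, "dz": -0.34, "rx": 0, "ry": 0, "rz": 0}
    - {"dx": 0.552, "dy": 0.812, "dz": -0.34, "rx": 0, "ry": 0, "rz": 0}
    - {"dx": 0.552, "dy": 0.812, "dz": -0.34, "rx": 0, "ry": 0, "rz": 0}
    - {"dx": 0.552, "dy": 0.812, "dz": -0.34, "rx": 0, "ry": 0, "rz": 0}
    - {"dx": 0.552, "dy": 0.812, "dz": -0.34, "rx": 0, "ry": 0, "rz": 0}
    - {"dx": 0.552, "dy": 0.812, "dz": -0.34, "rx": 0, "ry": 0, "rz": 0}
    - {"dx": 0.552, "dy": 0.812, "dz": -0.34, "rx": 0, "ry": 0, "rz": 0}

```text
t: 9.58
ee_pos: [0.6337, 0.1479, 0.1039]
eef_rot: [-180.0, -0.2, -0.3]
ft_force: [-0.4, 0.9, -0.5]
opening: 0.0004
gripper_force: 0.0
```

```bash
python3 - <<'E'
from h import *
s=monitor.state();print(s["t"],s["ee_pos"])
w=imaging.get_calibration("wrist");im=imaging.snapshot("wrist")
o=im.copy()
for X in([.631,.151],):
    for a in np.linspace(0,6.28,40): cv2.circle(o,tuple(int(v) for v in w2px(w,[X[0]+.031*np.cos(a),X[1]+.031*np.sin(a),.048])),1,(255,0,0),-1)
save("w5.png",o)
for q in("cup_a","foot_a","stand_a"):
    for r in imaging.search_frame("wrist",q): print(q,r["conf"],c2w(w,r["position"]).round(4))
E
```

```text
9.5833 [0.63368128 0.1479324  0.10394221]
cup_a 0.88 [0.6482 0.1602 0.0197]
cup_a 0.82 [0.4911 0.3616 0.0226]
cup_a 0.78 [ 0.6111 -0.0579  0.0184]
foot_a 0.91 [0.4948 0.3524 0.0183]
foot_a 0.78 [0.6986 0.1666 0.0209]
foot_a 0.6 [ 0.6128 -0.0578  0.0199]
stand_a 0.97 [0.4916 0.3646 0.0199]
stand_a 0.91 [ 0.6158 -0.0569  0.0202]
stand_a 0.79 [0.646  0.15   0.0218]
```

View pics/w5.png

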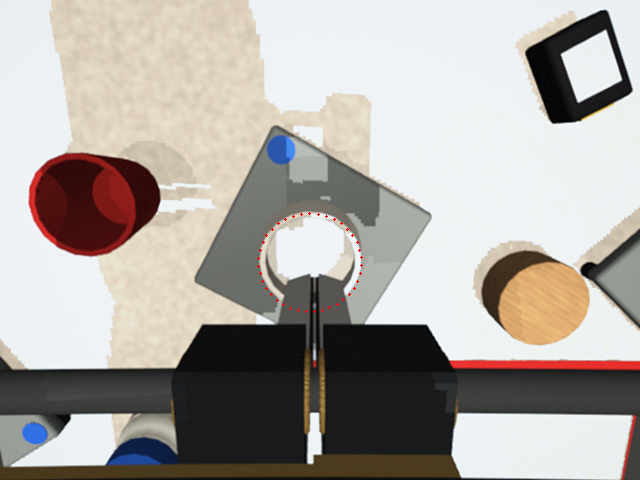

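The predicted rim circle, centred at (311,262), lies on S2's cup rim. I'll lower into the cup to about 30 mm and pull along -x.

carry_out:
  motion:
    - {"dx": 0, "dy": 0, "dz": 0.1, "rx": 0, "ry": 0, "rz": 0}
    - {"dx": 0, "dy": 0, "dz": 0.2, "rx": 0, "ry": 0, "rz": 0}
    - {"dx": 0, "dy": 0, "dz": 0.28, "rx": 0, "ry": 0, "rz": 0}
    - {"dx": 0, "dy": 0, "dz": 0.28, "rx": 0, "ry": 0, "rz": 0}
    - {"dx": -0.04, "dy": 0.01, "dz": 0.28, "rx": 0, "ry": 0, "rz": 0}
    - {"dx": -0.08, "dy": 0.02, "dz": 0.28, "rx": 0, "ry": 0, "rz": 0}
    - {"dx": -0.12, "dy": 0.03, "dz": 0.28, "rx": 0, "ry": 0, "rz": 0}
    - {"dx": -0.16, "dy": 0.03, "dz": 0.28, "rx": 0, "ry": 0, "rz": 0}
    - {"dx": -0.2, "dy": 0.03, "dz": 0.28, "rx": 0, "ry": 0, "rz": 0}
    - {"dx": -0.24, "dy": 0.03, "dz": 0.28, "rx": 0, "ry": 0, "rz": 0}
    - {"dx": -0.28, "dy": 0.03, "dz": 0.28, "rx": 0, "ry": 0, "rz": 0}
    - {"dx": -0.32, "dy": 0.03, "dz": 0.28, "rx": 0, "ry": 0, "rz": 0}

```text
t: 10.78
ee_pos: [0.5519, 0.1445, 0.034]
eef_rot: [-180.0, -0.2, 0.1]
ft_force: [0.5, 0.1, -1.0]
opening: 0.0007
gripper_force: 0.9
```

```bash
cat > look.py <<'E'
from h import *
import sys
s=monitor.state();print(s["t"],s["ee_pos"],s["ft_force"])
im=imaging.snapshot("top");c=imaging.get_calibration("top");save(sys.argv[1],im)
hsv=cv2.cvtColor(im,cv2.COLOR_RGB2HSV);H,S,V=[hsv[...,i].astype(int) for i in range(3)]
n,l,st,ce=cv2.connectedComponentsWithStats(((H>100)&(H<125)&(S>150)&(V>60)).astype(np.uint8))
print("dots",[(px2w(c,*ce[i],.02)[:2].round(3).tolist(),int(st[i,4])) for i in range(1,n) if 5<st[i,4]<300])
for q in("cup_a","stand_a","screw_jar","tape_core","tape_measure"):
    print(q,[(round(r["conf"],2),c2w(c,r["position"]).round(3).tolist()) for r in imaging.search_frame("top",q)])
E
python3 look.py t2.png
```

```text
10.7833 [0.55192838 0.14446636 0.03397303] [ 0.48164311  0.0918472  -0.97620614]
dots [([1.012, -0.508], 19), ([0.547, -0.126], 22), ([0.511, -0.455], 28), ([0.493, 0.357], 29), ([0.493, 0.295], 6)]
cup_a [(0.83, [0.506, 0.417, 0.02]), (0.79, [0.524, -0.388, 0.019]), (0.78, [0.617, -0.124, 0.024]), (0.69, [0.534, 0.165, 0.021]), (0.66, [0.287, 0.329, 0.02])]
stand_a [(0.94, [0.506, 0.42, 0.02]), (0.87, [0.609, -0.124, 0.021]), (0.87, [0.526, -0.385, 0.021]), (0.7, [0.537, 0.168, 0.022]), (0.65, [0.289, 0.328, 0.019])]
screw_jar [(0.29, [0.537, 0.167, 0.023])]
tape_core [(0.61, [0.593, -0.003, 0.03]), (0.3, [0.537, 0.165, 0.021])]
tape_measure [(0.92, [0.512, -0.236, 0.044]), (0.47, [0.521, -0.386, 0.019])]
```

View pics/t2.png

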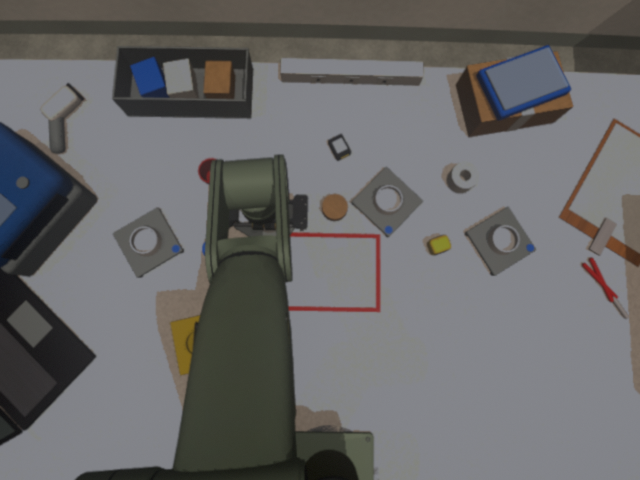

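The top view is blocked by the arm, with the wrist at about (255,200). I'll use the wrist camera to follow the dot instead.

```bash
cat > wl.py <<'E'
from h import *
import sys
s=monitor.state();w=imaging.get_calibration("wrist");im=imaging.snapshot("wrist");save(sys.argv[1],im)
print(s["t"],s["ee_pos"],s["ft_force"])
hsv=cv2.cvtColor(im,cv2.COLOR_RGB2HSV);H,S,V=[hsv[...,i].astype(int) for i in range(3)]
n,l,st,ce=cv2.connectedComponentsWithStats(((H>100)&(H<125)&(S>150)&(V>60)).astype(np.uint8))
print("dots",[(px2w(w,*ce[i],.02)[:2].round(3).tolist(),int(st[i,4])) for i in range(1,n) if 40<st[i,4]])
for q in("cup_a","screw_jar","tape_core"):
    print(q,[(round(r["conf"],2),c2w(w,r["position"]).round(3).tolist()) for r in imaging.search_frame("wrist",q)])
E
python3 wl.py w6.png
```

```text
11.0833 [0.55207571 0.14374125 0.0330601 ] [ 0.65431521  0.3041448  -0.41561401]
dots [([0.63, 0.164], 1224), ([0.463, 0.291], 4556)]
cup_a [(0.91, [0.586, 0.153, 0.019]), (0.54, [0.533, 0.026, -0.002])]
screw_jar [(0.83, [0.497, 0.255, 0.061])]
tape_core [(0.78, [0.598, 0.014, 0.031])]
```

View pics/w6.png

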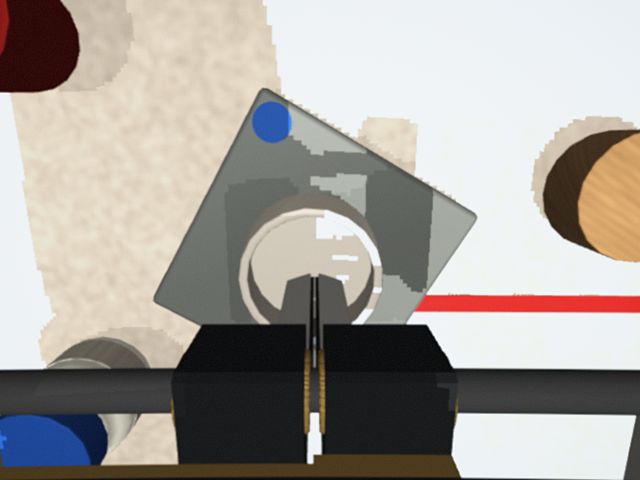

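S2 follows without turning: its dot is at (272,122), moved 68 mm. I'll angle slightly away from the jar at (70,410).

carry_out:
  motion:
    - {"dx": -0.03, "dy": 0.02, "dz": 0, "rx": 0, "ry": 0, "rz": 0}
    - {"dx": -0.06, "dy": 0.045, "dz": 0, "rx": 0, "ry": 0, "rz": 0}
    - {"dx": -0.09, "dy": 0.07, "dz": 0, "rx": 0, "ry": 0, "rz": 0}
    - {"dx": -0.12, "dy": 0.09, "dz": 0, "rx": 0, "ry": 0, "rz": 0}
    - {"dx": -0.15, "dy": 0.105, "dz": 0, "rx": 0, "ry": 0, "rz": 0}
    - {"dx": -0.18, "dy": 0.105, "dz": 0, "rx": 0, "ry": 0, "rz": 0}
    - {"dx": -0.18, "dy": 0.105, "dz": 0, "rx": 0, "ry": 0, "rz": 0}

```text
t: 11.87
ee_pos: [0.5038, 0.1163, 0.0319]
eef_rot: [180.0, 0.1, -0.0]
ft_force: [0.3, 0.2, -0.5]
opening: 0.0006
gripper_force: 0.3
```

```bash
python3 wl.py w7.png
```

```text
11.8667 [0.50383569 0.11631729 0.03194518] [ 0.31248567  0.21513218 -0.51975038]
dots [([0.586, 0.13], 1263), ([0.484, 0.272], 293), ([0.463, 0.277], 81)]
cup_a [(0.84, [0.536, 0.123, 0.02])]
screw_jar [(0.59, [0.494, 0.242, 0.034])]
tape_core [(0.7, [0.597, 0.007, 0.031])]
```

carry_out:
  motion:
    - {"dx": -0.03, "dy": -0.01, "dz": 0, "rx": 0, "ry": 0, "rz": 0}
    - {"dx": -0.06, "dy": -0.02, "dz": 0, "rx": 0, "ry": 0, "rz": 0}
    - {"dx": -0.09, "dy": -0.02, "dz": 0, "rx": 0, "ry": 0, "rz": 0}
    - {"dx": -0.12, "dy": -0.03, "dz": 0, "rx": 0, "ry": 0, "rz": 0}
    - {"dx": -0.15, "dy": -0.03, "dz": 0, "rx": 0, "ry": 0, "rz": 0}
    - {"dx": -0.18, "dy": -0.03, "dz": 0, "rx": 0, "ry": 0, "rz": 0}
    - {"dx": -0.21, "dy": -0.03, "dz": 0, "rx": 0, "ry": 0, "rz": 0}
    - {"dx": -0.24, "dy": -0.03, "dz": 0, "rx": 0, "ry": 0, "rz": 0}
    - {"dx": -0.27, "dy": -0.03, "dz": 0, "rx": 0, "ry": 0, "rz": 0}
    - {"dx": -0.285, "dy": -0.03, "dz": 0, "rx": 0, "ry": 0, "rz": 0}
    - {"dx": -0.285, "dy": -0.03, "dz": 0, "rx": 0, "ry": 0, "rz": 0}

```text
t: 12.98
ee_pos: [0.4335, 0.1246, 0.0321]
eef_rot: [-180.0, 0.1, 0.0]
ft_force: [1.1, 0.1, 0.6]
opening: 0.0005
gripper_force: 0.3
```

```bash
python3 wl.py w8.png
```

```text
12.9833 [0.43351864 0.12458202 0.03212471] [1.12938295 0.0515211  0.64365349]
dots [([0.514, 0.144], 1250)]
cup_a [(0.94, [0.465, 0.134, 0.016]), (0.85, [0.347, 0.263, 0.02])]
screw_jar [(0.73, [0.485, 0.245, 0.036])]
tape_core []
```

S2 is in place: its dot is at (0.514,0.144), so its centre is about (0.447,0.127). I'll back off, lift and go to S4.

carry_out:
  motion:
    - {"dx": 0.04, "dy": 0, "dz": 0, "rx": 0, "ry": 0, "rz": 0}
    - {"dx": 0.04, "dy": 0, "dz": 0, "rx": 0, "ry": 0, "rz": 0}
    - {"dx": 0.04, "dy": 0, "dz": -0.15, "rx": 0, "ry": 0, "rz": 0}
    - {"dx": 0.04, "dy": 0, "dz": -0.28, "rx": 0, "ry": 0, "rz": 0}
    - {"dx": 0.2, "dy": 1, "dz": -0.28, "rx": 0, "ry": 0, "rz": 0}
    - {"dx": 0.2, "dy": 1, "dz": -0.28, "rx": 0, "ry": 0, "rz": 0}
    - {"dx": 0.2, "dy": 1, "dz": -0.28, "rx": 0, "ry": 0, "rz": 0}
    - {"dx": 0.2, "dy": 1, "dz": -0.28, "rx": 0, "ry": 0, "rz": 0}
    - {"dx": 0.2, "dy": 1, "dz": -0.28, "rx": 0, "ry": 0, "rz": 0}
    - {"dx": 0.2, "dy": 1, "dz": -0.28, "rx": 0, "ry": 0, "rz": 0}
    - {"dx": 0.2, "dy": 1, "dz": -0.28, "rx": 0, "ry": 0, "rz": 0}

```text
t: 14.1
ee_pos: [0.4869, -0.1325, 0.1031]
eef_rot: [179.8, -0.2, -0.4]
ft_force: [0.7, 0.7, -0.2]
opening: 0.0001
gripper_force: 0.0
```

carry_out:
  motion:
    - {"dx": 0.15, "dy": 1, "dz": 0, "rx": 0, "ry": 0, "rz": 0}
    - {"dx": 0.15, "dy": 1, "dz": 0, "rx": 0, "ry": 0, "rz": 0}
    - {"dx": 0.15, "dy": 1, "dz": 0, "rx": 0, "ry": 0, "rz": 0}
    - {"dx": 0.15, "dy": 1, "dz": 0, "rx": 0, "ry": 0, "rz": 0}
    - {"dx": 0.15, "dy": 1, "dz": 0, "rx": 0, "ry": 0, "rz": 0}
    - {"dx": 0.15, "dy": 1, "dz": 0, "rx": 0, "ry": 0, "rz": 0}
    - {"dx": 0.15, "dy": 1, "dz": 0, "rx": 0, "ry": 0, "rz": 0}
    - {"dx": 0.15, "dy": 1, "dz": 0, "rx": 0, "ry": 0, "rz": 0}

```text
t: 14.77
ee_pos: [0.5223, -0.3776, 0.1014]
eef_rot: [-180.0, 0.0, -0.2]
ft_force: [-0.2, 0.3, 0.7]
opening: 0.0005
gripper_force: 0.0
```

```bash
python3 wl.py w9.png; python3 look.py t3.png
```

```text
14.7667 [ 0.52232247 -0.3775511   0.10144946] [-0.21939187  0.28157005  0.71099778]
dots [([0.511, -0.456], 511)]
cup_a [(0.93, [0.611, -0.195, 0.023]), (0.78, [0.538, -0.396, 0.021])]
screw_jar []
tape_core [(0.41, [0.509, -0.45, 0.022])]
14.9667 [ 0.52224956 -0.37334258  0.10177891] [-0.16466579 -0.03724886  0.15301256]
dots [([1.012, -0.508], 19), ([0.516, 0.145], 15), ([0.493, 0.358], 24)]
cup_a [(0.94, [0.446, 0.126, 0.02]), (0.93, [0.509, -0.354, 0.017]), (0.78, [0.618, -0.125, 0.025]), (0.7, [0.505, 0.422, 0.021]), (0.7, [0.278, 0.285, 0.02])]
stand_a [(0.84, [0.611, -0.124, 0.026]), (0.76, [0.51, -0.355, 0.019]), (0.69, [0.284, 0.288, 0.02]), (0.68, [0.446, 0.123, 0.021]), (0.67, [0.506, 0.425, 0.019])]
screw_jar [(0.58, [0.479, 0.259, 0.063]), (0.22, [0.619, -0.124, 0.019])]
tape_core [(0.77, [0.594, -0.003, 0.029])]
tape_measure [(0.54, [0.511, -0.239, 0.042])]
```

S2 stands at (0.446,0.126) and S1 and S3 are unmoved. I'll enter S4's cup and pull along -x first, to pass in front of the tape measure.

carry_out:
  motion:
    - {"dx": 0.01, "dy": 0.045, "dz": 0.05, "rx": 0, "ry": 0, "rz": 0}
    - {"dx": 0.01, "dy": 0.045, "dz": 0.1, "rx": 0, "ry": 0, "rz": 0}
    - {"dx": 0.01, "dy": 0.045, "dz": 0.2, "rx": 0, "ry": 0, "rz": 0}
    - {"dx": 0.01, "dy": 0.045, "dz": 0.28, "rx": 0, "ry": 0, "rz": 0}
    - {"dx": 0.01, "dy": 0.045, "dz": 0.28, "rx": 0, "ry": 0, "rz": 0}
    - {"dx": -0.03, "dy": 0.045, "dz": 0.28, "rx": 0, "ry": 0, "rz": 0}
    - {"dx": -0.07, "dy": 0.045, "dz": 0.28, "rx": 0, "ry": 0, "rz": 0}
    - {"dx": -0.11, "dy": 0.045, "dz": 0.28, "rx": 0, "ry": 0, "rz": 0}
    - {"dx": -0.15, "dy": 0.045, "dz": 0.28, "rx": 0, "ry": 0, "rz": 0}
    - {"dx": -0.19, "dy": 0.045, "dz": 0.28, "rx": 0, "ry": 0, "rz": 0}
    - {"dx": -0.23, "dy": 0.045, "dz": 0.28, "rx": 0, "ry": 0, "rz": 0}
    - {"dx": -0.27, "dy": 0.045, "dz": 0.28, "rx": 0, "ry": 0, "rz": 0}

```text
t: 16.27
ee_pos: [0.4546, -0.3874, 0.0334]
eef_rot: [179.9, -0.1, -0.0]
ft_force: [3.5, -1.4, 1.6]
opening: 0.0002
gripper_force: 1.5
```

```bash
python3 wl.py w10.png
```

```text
16.2667 [ 0.45457645 -0.38738605  0.03341908] [ 3.45171547 -1.37762624  1.58264818]
dots [([0.447, -0.452], 909)]
cup_a [(0.58, [0.485, -0.394, 0.024])]
screw_jar []
tape_core []
```

View pics/w10.png

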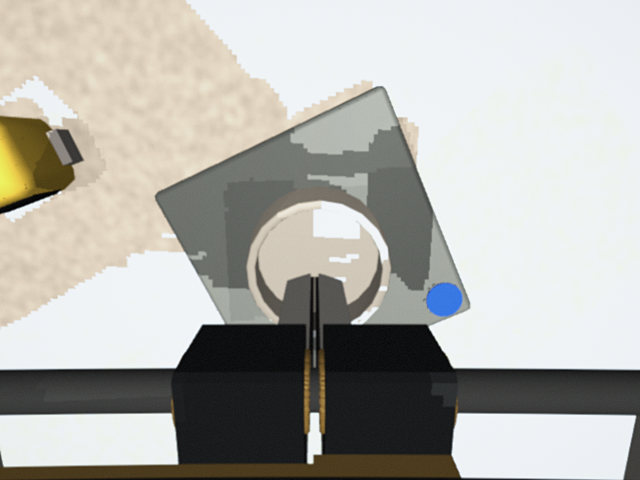

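S4 follows with a slight turn: its dot is at (444,299) and the tape measure at (35,160) is clear. Continuing.

carry_out:
  motion:
    - {"dx": -0.03, "dy": 0, "dz": 0, "rx": 0, "ry": 0, "rz": 0}
    - {"dx": -0.065, "dy": 0, "dz": 0, "rx": 0, "ry": 0, "rz": 0}
    - {"dx": -0.1, "dy": 0, "dz": 0, "rx": 0, "ry": 0, "rz": 0}
    - {"dx": -0.135, "dy": 0, "dz": 0, "rx": 0, "ry": 0, "rz": 0}
    - {"dx": -0.17, "dy": 0, "dz": 0, "rx": 0, "ry": 0, "rz": 0}
    - {"dx": -0.205, "dy": 0, "dz": 0, "rx": 0, "ry": 0, "rz": 0}
    - {"dx": -0.24, "dy": 0, "dz": 0, "rx": 0, "ry": 0, "rz": 0}
    - {"dx": -0.275, "dy": 0, "dz": 0, "rx": 0, "ry": 0, "rz": 0}
    - {"dx": -0.31, "dy": 0, "dz": 0, "rx": 0, "ry": 0, "rz": 0}
    - {"dx": -0.345, "dy": 0, "dz": 0, "rx": 0, "ry": 0, "rz": 0}
    - {"dx": -0.38, "dy": 0, "dz": 0, "rx": 0, "ry": 0, "rz": 0}
    - {"dx": -0.38, "dy": 0, "dz": 0, "rx": 0, "ry": 0, "rz": 0}

```text
t: 17.47
ee_pos: [0.3575, -0.3864, 0.0319]
eef_rot: [-179.9, 0.1, -0.0]
ft_force: [0.1, -0.5, 0.5]
opening: 0.0001
gripper_force: 0.0
```

```bash
python3 wl.py w11.png
```

```text
17.4667 [ 0.35751542 -0.38635595  0.03185027] [ 0.08049771 -0.483735    0.4848149 ]
dots [([0.34, -0.451], 902)]
cup_a [(0.55, [0.391, -0.394, 0.019])]
screw_jar []
tape_core []
```

carry_out:
  motion:
    - {"dx": 0.02, "dy": -0.04, "dz": 0, "rx": 0, "ry": 0, "rz": 0}
    - {"dx": 0.02, "dy": -0.08, "dz": 0, "rx": 0, "ry": 0, "rz": 0}
    - {"dx": 0.02, "dy": -0.12, "dz": 0, "rx": 0, "ry": 0, "rz": 0}
    - {"dx": 0.02, "dy": -0.16, "dz": 0, "rx": 0, "ry": 0, "rz": 0}
    - {"dx": 0.02, "dy": -0.2, "dz": 0, "rx": 0, "ry": 0, "rz": 0}
    - {"dx": 0.02, "dy": -0.24, "dz": 0, "rx": 0, "ry": 0, "rz": 0}
    - {"dx": 0.02, "dy": -0.28, "dz": 0, "rx": 0, "ry": 0, "rz": 0}
    - {"dx": 0.02, "dy": -0.32, "dz": 0, "rx": 0, "ry": 0, "rz": 0}
    - {"dx": 0.02, "dy": -0.36, "dz": 0, "rx": 0, "ry": 0, "rz": 0}
    - {"dx": 0.02, "dy": -0.4, "dz": 0, "rx": 0, "ry": 0, "rz": 0}
    - {"dx": 0.02, "dy": -0.44, "dz": 0, "rx": 0, "ry": 0, "rz": 0}
    - {"dx": 0.02, "dy": -0.48, "dz": 0, "rx": 0, "ry": 0, "rz": 0}

```text
t: 18.67
ee_pos: [0.3649, -0.2659, 0.0323]
eef_rot: [180.0, -0.0, -0.0]
ft_force: [-0.8, -2.5, 1.4]
opening: 0.0007
gripper_force: 1.4
```

```bash
python3 wl.py w12.png
```

```text
18.6667 [ 0.36486147 -0.26585492  0.03229193] [-0.8061717  -2.4657522   1.42133201]
dots []
cup_a [(0.63, [0.391, -0.282, 0.02])]
screw_jar []
tape_core []
```

View pics/w12.png

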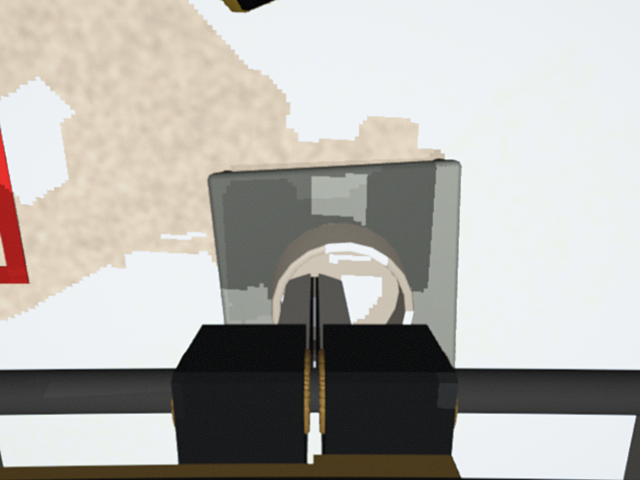

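S4 is now square to the axes, with its top edge at row 165, well clear of the tape measure. Continuing along +y.

carry_out:
  motion:
    - {"dx": 0, "dy": -0.04, "dz": 0, "rx": 0, "ry": 0, "rz": 0}
    - {"dx": 0, "dy": -0.08, "dz": 0, "rx": 0, "ry": 0, "rz": 0}
    - {"dx": 0, "dy": -0.12, "dz": 0, "rx": 0, "ry": 0, "rz": 0}
    - {"dx": 0, "dy": -0.16, "dz": 0, "rx": 0, "ry": 0, "rz": 0}
    - {"dx": 0, "dy": -0.2, "dz": 0, "rx": 0, "ry": 0, "rz": 0}
    - {"dx": 0, "dy": -0.24, "dz": 0, "rx": 0, "ry": 0, "rz": 0}
    - {"dx": 0, "dy": -0.28, "dz": 0, "rx": 0, "ry": 0, "rz": 0}
    - {"dx": 0.03, "dy": -0.32, "dz": 0, "rx": 0, "ry": 0, "rz": 0}
    - {"dx": 0.06, "dy": -0.36, "dz": 0, "rx": 0, "ry": 0, "rz": 0}
    - {"dx": 0.09, "dy": -0.4, "dz": 0, "rx": 0, "ry": 0, "rz": 0}
    - {"dx": 0.12, "dy": -0.44, "dz": 0, "rx": 0, "ry": 0, "rz": 0}
    - {"dx": 0.15, "dy": -0.48, "dz": 0, "rx": 0, "ry": 0, "rz": 0}

```text
t: 19.87
ee_pos: [0.4013, -0.1453, 0.032]
eef_rot: [-180.0, 0.2, 0.0]
ft_force: [-1.8, -3.2, 1.9]
opening: 0.0008
gripper_force: 1.9
```

carry_out:
  motion:
    - {"dx": 0.03, "dy": -0.04, "dz": 0, "rx": 0, "ry": 0, "rz": 0}
    - {"dx": 0.06, "dy": -0.08, "dz": 0, "rx": 0, "ry": 0, "rz": 0}
    - {"dx": 0.09, "dy": -0.12, "dz": 0, "rx": 0, "ry": 0, "rz": 0}
    - {"dx": 0.12, "dy": -0.16, "dz": 0, "rx": 0, "ry": 0, "rz": 0}
    - {"dx": 0.15, "dy": -0.2, "dz": 0, "rx": 0, "ry": 0, "rz": 0}
    - {"dx": 0.16, "dy": -0.24, "dz": 0, "rx": 0, "ry": 0, "rz": 0}
    - {"dx": 0.16, "dy": -0.28, "dz": 0, "rx": 0, "ry": 0, "rz": 0}
    - {"dx": 0.16, "dy": -0.32, "dz": 0, "rx": 0, "ry": 0, "rz": 0}
    - {"dx": 0.16, "dy": -0.32, "dz": 0, "rx": 0, "ry": 0, "rz": 0}

```text
t: 20.62
ee_pos: [0.441, -0.0641, 0.0317]
eef_rot: [-179.9, 0.1, 0.1]
ft_force: [-0.9, 0.3, -0.4]
opening: 0.0004
gripper_force: 0.0
```

```bash
python3 wl.py w13.png
```

```text
20.6167 [ 0.44097589 -0.06411098  0.0316679 ] [-0.90687294  0.34457407 -0.42091424]
dots [([0.546, -0.127], 1458)]
cup_a [(0.84, [0.465, -0.074, 0.021]), (0.79, [0.457, 0.076, 0.018]), (0.66, [0.553, -0.12, 0.019])]
screw_jar []
tape_core [(0.74, [0.564, -0.009, 0.011])]
```

View pics/w13.png

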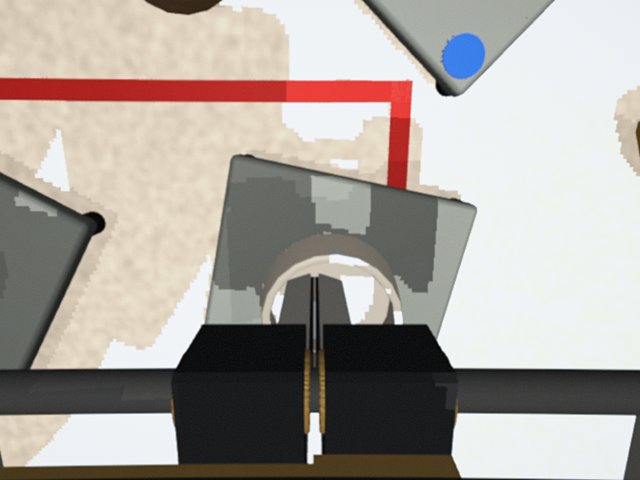

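S4 is nearly in, with its cup at (333,300), and S2's corner at (95,222) leaves about 50 mm. I'll nudge it 17 mm more along +y, then back off, lift and look from above.

carry_out:
  motion:
    - {"dx": 0, "dy": -0.03, "dz": 0, "rx": 0, "ry": 0, "rz": 0}
    - {"dx": 0, "dy": -0.06, "dz": 0, "rx": 0, "ry": 0, "rz": 0}
    - {"dx": 0, "dy": -0.07, "dz": 0, "rx": 0, "ry": 0, "rz": 0}
    - {"dx": 0, "dy": -0.07, "dz": 0, "rx": 0, "ry": 0, "rz": 0}
    - {"dx": 0, "dy": -0.035, "dz": 0, "rx": 0, "ry": 0, "rz": 0}
    - {"dx": 0, "dy": -0.03, "dz": 0, "rx": 0, "ry": 0, "rz": 0}
    - {"dx": 0, "dy": -0.03, "dz": -0.15, "rx": 0, "ry": 0, "rz": 0}
    - {"dx": 0, "dy": -0.03, "dz": -0.3, "rx": 0, "ry": 0, "rz": 0}
    - {"dx": 0, "dy": -0.03, "dz": -0.45, "rx": 0, "ry": 0, "rz": 0}

```text
t: 21.57
ee_pos: [0.4412, -0.0591, 0.1451]
eef_rot: [-179.9, 0.2, -0.1]
ft_force: [1.3, -0.1, 0.3]
opening: 0.0002
gripper_force: 0.0
```

carry_out:
  motion:
    - {"dx": 0, "dy": 1, "dz": 0, "rx": 0, "ry": 0, "rz": 0}
    - {"dx": 0, "dy": 1, "dz": 0, "rx": 0, "ry": 0, "rz": 0}
    - {"dx": 0, "dy": 1, "dz": 0, "rx": 0, "ry": 0, "rz": 0}
    - {"dx": 0, "dy": 1, "dz": 0, "rx": 0, "ry": 0, "rz": 0}
    - {"dx": 0, "dy": 1, "dz": 0, "rx": 0, "ry": 0, "rz": 0}
    - {"dx": 0, "dy": 1, "dz": 0, "rx": 0, "ry": 0, "rz": 0}
    - {"dx": 0, "dy": 1, "dz": 0, "rx": 0, "ry": 0, "rz": 0}

```text
t: 22.15
ee_pos: [0.4419, -0.317, 0.1451]
eef_rot: [179.7, -0.1, -0.4]
ft_force: [0.6, -0.2, -0.3]
opening: 0.0005
gripper_force: 0.0
```

```bash
python3 look.py t4.png
```

```text
22.15 [ 0.44194665 -0.31695096  0.1450738 ] [ 0.63258412 -0.24548192 -0.31925465]
dots [([1.012, -0.508], 19), ([0.514, 0.145], 23), ([0.493, 0.357], 23), ([0.378, -0.092], 23)]
cup_a [(0.93, [0.28, 0.289, 0.021]), (0.85, [0.447, 0.126, 0.02]), (0.84, [0.506, 0.418, 0.022]), (0.65, [0.616, -0.126, 0.022])]
stand_a [(0.97, [0.612, -0.123, 0.022]), (0.83, [0.284, 0.29, 0.016]), (0.72, [0.434, -0.057, 0.019]), (0.68, [0.45, 0.127, 0.02]), (0.55, [0.507, 0.421, 0.021])]
screw_jar [(0.61, [0.481, 0.26, 0.066])]
tape_core [(0.94, [0.593, -0.002, 0.031])]
tape_measure [(0.85, [0.511, -0.241, 0.042]), (0.7, [0.544, -0.127, 0.019])]
```

View pics/t4.png

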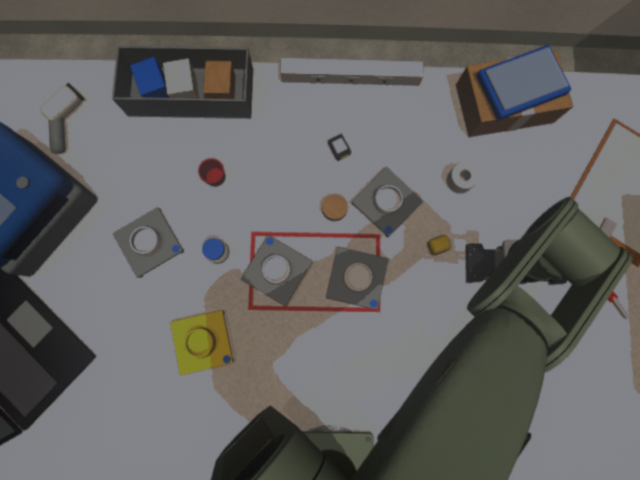

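The top view shows both rocking stands on the patch. S2's cup is at (275,268) and S4's at (358,277), which puts their centres at about (0.447,0.127) and (0.434,-0.057), both within limits. S1, S3 and the bystanders haven't moved, and the arm is clear.

```bash
python3 -c "
from cell import job;print(job.close_job())"
```

```text
the job is handed in; nothing more can be done
None
```

I handed the job in: the two stands that rocked are on the repair patch, both cups inside the tape, and the last top-camera picture shows the two steady stands and the bystanders where they started; the hand-in gave no verdict.

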